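# Lock the mitre fence at its stop

### The arm

A 6-joint arm with a two-finger parallel gripper is mounted at the origin on the work surface. World frame = base frame: x ahead of the robot, y to its left, z up, the work surface at z = 0. Lengths are in mm, angles in rad, forces in N, time in s.
With the tool pointing down it reaches from about 350 to 975 mm from the base axis. Payload 7.1 kg.
Tool frame: the origin (TCP) lies midway between the tips of the shut fingers; the grasp point (between the pads) lies 19 mm behind it (ctrl.tcp_to_grasp is the distance from the TCP to the grasp point, in mm); z points along the fingers, y is the line along which they close (so a half turn about z gives the same grasp; the last joint's range is limited). The gripper opens to 88 mm and grips with 3 to 60 N. Pads are 20 mm wide; open, the fingers measure 115 mm over their backs; the gripper's body (75 mm by 178 mm) begins 61 mm behind the grasp point.
Start: joints at [1.314, 0.423, 1.63, -0, 1.089, -0.019], TCP at [147.197, 607.402, 193.475] pointing down, gripper open.
Joint ranges: [-3, 3], [-0.9, 2.11], [0.09, 2.58], [-1.31, 4.45], [0.11, 2.69], [-2.54, 2.54]. Speed limits (rad/s): [2.39, 2.39, 3.01, 3.14, 3.14, 3.14].

### API

Orientations are given as a rotation vector (axis times angle).
In Python, from workcell import get_obs, cams, ticket, boxes_of, ctrl gives the robot as it stands.
- The arm moves only by the shell command python3 -m creep 'ROWS' [OPENING]. ROWS is JSON, one flat list of numbers, 4 for each row, row after row: the shift along the world's x, y, z in m, then the turn about the world's z in rad. In form: [tx, ty, tz, spin, tx, ty, tz, spin, ...]. A call has 1 to 10 rows; each row is the pose to reach, as a shift and turn from the pose commanded when the call began; what a row does not reach only later rows make up. A row lasts 1/12 s, in which the tool goes at most 41.7 mm and 7.16 degrees, less where a joint would pass 70% of its speed; a pose out of reach is approached as far as the arm can. A call with a gripper value outside its range is refused whole. OPENING is the opening, from 0 (shut) to 1 (fully open), set as the call begins (- or left out, the last holds). The fingers move at their own pace and stop on an object; the grip force is fixed at half the most. Time passes only in rows, so rows that repeat a pose let the fingers close. It gives the time, the measured TCP pose, the force, the opening and the grip force at its end, in the units of the state.
- get_obs(): the state, without advancing time (a new reading comes with each control period).
- cams.get_image(name): name is "side" or "top"; returns (picture, depth): 480x640x3 uint8, red, green, blue; 480x640 float32, mm along the optical axis (not along the pixel's ray), 0 where there is no reading.
- cams.get_calibration(name): a dict with "mtx" (3x3 intrinsics, pixels), "R" (3x3) and "t" (3): a world point X has camera coordinates R X + t. Camera axes: x right, y down, z forward; pixel columns grow to the right and rows downward; lengths in mm; the calibration is good to about 2 mm. A picture is of the moment at which its call begins. get_calibration takes no time and is no camera call.
- ticket.close_job(): hands the job in; it is judged then, once.
Trained networks look in the newest picture that a camera, given by its name, has taken for a name from the list of things; names that differ only in an ending like _2 or _b are one class to them, and where a whole thing is asked for, a point or a joint stands for the part that bears it (a point fixed in the world has none). Each returns a list of dicts, best first, with "score" (0 to 1); they miss things now and then, are a little off and sometimes report something else, mostly with a low value. They report only what shows in the picture. A call takes as long as a camera call. They do not tell look-alikes from the thing itself.
- boxes_of(camera, target): "centre" ([column, row] in pixels, amid what is visible of it).
The state is a dict: "t": time; "qpos": joint angles; "qvel": joint speeds; "joint_torque": joint torques, N m; "ee_pos": TCP position; "orientation": TCP orientation; "ft_force": force on the tool from outside, world axes, zero at the start; "moment": the same for the moment, N m; "width": finger opening in mm; "grasp_force": force on a finger pad.
Only numpy, scipy, OpenCV 4.12 (cv2) and the standard library are available. Lean on these libraries where they do the work, as an engineer would, in place of code of your own. Each camera call takes 0.05 s, during which the arm holds its last target. There are 200 camera calls.

### The job

The cutting jig has to be set: take the wooden offcut off the jig's board and put it in the blue tray, then swing the fence by its orange handle until its bolt points squarely at the green keeper and let go, so that it is seen to hold there with the bolt still drawn back. Then slide the bolt fully home into the green keeper and leave it. Leave everything else where it is.

Things in the scene. Friction and masses are not known exactly. Their poses are not given: they have to be found in the camera images.
- jig_pivot (a point): Point on the top face of the jig's fixed plywood board (305 x 380 mm, 15 mm thick, lying on the worktop), on the upright axis about which the fence swings. Its x axis is the fence's direction at fence joint value 0 (roughly away from the robot), z up. The board reaches 262 mm ahead of the pivot, 42 mm behind it and 190 mm to either side. An aluminium bar 12 mm thick, 300 mm wide, stands 20 mm above the board along its rear edge, centred 30 mm behind the pivot.
- fence (a joint): Angle of the swinging aluminium fence (bar 34 mm wide, from 20 mm behind to 212 mm ahead of the pivot, its top 32 mm above the worktop), rad, positive anticlockwise from above, limits -0.9 to 0.9. A stiff friction hinge (about 0.45 N m): stays where it is left. The fence starts at a negative angle and the green keeper lies at a positive one.
- fence_handle (a point): Middle of the upper part of the round orange upright handle on the fence: 18 to 20 mm across, fixed, 85 mm from the pivot along the fence; it rises from the fence's top (32 mm) to 85 mm above the worktop; this point is 68 mm above the worktop. x axis along the fence, away from the pivot.
- bolt (a joint): How far the steel bolt on top of the fence has been slid out, m: 0 = drawn back, 0.045 = fully home (end stop). It slides along the fence, away from the pivot, with about 2.5 N of friction and stays where it is left.
- bolt_knob (a point): Centre of the bolt's upright round black knob (14 mm across, knob from 58 to 84 mm above the worktop on a thinner 9 mm stem; this point 71 mm above the worktop). It stands 152 mm from the pivot with the bolt drawn back, 197 mm when home; x axis = sliding direction. Nothing else stands above the fence within 20 mm of the knob's track except two bolt guides, 53 mm high above the worktop and 24 mm wide, centred 130 and 207 mm from the pivot.
- bolt_tip (a point): Front end of the steel bolt rod (9 mm thick, axis 42 mm above the worktop), on its axis; 205 mm from the pivot drawn back, 250 mm when home. x axis = sliding direction.
- keeper_green_hole (a point): Centre of the hole of the green keeper, the one to be used: a fixed block 22 mm long (along the bolt) and 44 mm wide, top 59 mm above the worktop, 237 mm from the pivot, with a passage 18 mm wide and 22 mm high. x axis points outward along the passage (straight away from the pivot), y across it. The drawn-back bolt swings past clear of it.
- keeper_red_hole (a point): The same point of the red keeper, of the same shape: a decoy that stays empty. It always lies at a smaller angle than the green one.
- offcut_mid (a point): Centre of a loose light-wood offcut, 90 x 28 x 45 mm (x, y, z axes), about 90 g, standing on the jig's board with its long side roughly along the jig's x, in the way of the fence.
- offcut: The same offcut: its origin at the centre of its underside.
- tray: Blue open tray, fixed, 160 x 120 mm outside (x, y axes), 40 mm high, walls and floor 5 mm; empty; origin at the centre of its underside. It stands on the left or the right of the jig.
- caddy: Grey divided fittings caddy of the same outside size, fixed, filled to 40 mm; on the other side. Origin at the centre of its underside. Leave it.
- screw_pot: Bystander: small clear screw jar, 40 mm across, 50 mm high, on the jig's board at its left rear corner. Origin at its underside.
- tape: Bystander: yellow tape measure 58 x 52 x 30 mm on the board at its right rear corner. Origin at its underside.
- mug: Bystander: blue mug, 80 mm across, 90 mm high, handle at its y. Origin at its underside.
- glue: Bystander: white glue bottle, 54 mm across, 170 mm high. Origin at its underside.
- paint: Bystander: paint tin, 84 mm across, 100 mm high. Origin at its underside.
- screwdriver: Bystander: screwdriver lying along its x, some 200 mm long.
- level: Bystander: yellow spirit level, 25 x 250 x 50 mm (x, y, z), standing on edge beyond the jig. Origin at its underside.
Not all that is in view belongs to the job. There is more than one size of the offcut; the job needs the middle-sized.

How it is judged (in metres and radians):
On the way, in this order (a step that is already met when the one before it is completed fails the run):
1. the offcut lies in the blue tray and is let go (x of offcut_mid in the frame of tray between -0.07 and 0.07 m and y of offcut_mid in the frame of tray between -0.05 and 0.05 m and z of offcut_mid in the frame of tray below 0.06 m and linear speed of offcut below 0.03 m/s and contact force between the fingers and anything else below 0.3 N), for 0.2 s.
2. the fence is lined up with the green keeper and holds there untouched, bolt still drawn back (y of bolt_tip in the frame of keeper_green_hole between -0.007 and 0.007 m and contact force between the fingers and anything else below 0.3 N and value of joint bolt below 0.018 m), for 0.3 s.
3. the bolt is fully home in the green keeper (y of bolt_tip in the frame of keeper_green_hole between -0.007 and 0.007 m and value of joint bolt above 0.04 m), for 0.1 s.
At the end, for the whole second after the job is handed in: Offcut at rest in the blue tray (centre within 70 x 50 mm of the tray's centre, under 60 mm above its underside); bolt out at least 40 of 45 mm, its tip within 7 mm sideways of the middle of the green keeper's passage; fence and bolt at rest, nothing touched (all of step 1 and all of step 3 and velocity of joint fence between -0.02 and 0.02 rad/s and velocity of joint bolt between -0.005 and 0.005 m/s).
It fails at once if a bystander is shifted by more than 30 mm (distance of any of screw_pot, tape, mug, glue, paint, screwdriver, level from where it was at the start of the episode above 0.03 m).
It fails at once if a standing bystander is tipped over (angle between any of screw_pot, tape, mug, glue, paint, level's own z axis and vertical above 0.5 rad).
It also fails if it takes over 72 s, if anything falls off the work surface, if the arm or the gripper's body presses on something with over 40 N, if the wrist force passes 120 N, or if a joint passes its speed limit or range.

## Working session

There is one attempt and no reset: what is moved stays moved. The work goes in short steps, Python scripts to look and compute and a shell command to move; the robot and the scene stay as the last step left them, time stands still between calls to the robot, and variables do not carry over. Pictures are saved under pics/ and viewed, at most 10 in all, crops included, and the job is handed in when it is done.

```bash
mkdir -p pics; cat > h.py <<'E'
import numpy as np, cv2
from workcell import get_obs, cams, ticket, boxes_of, ctrl
def shot(cam,name):
    p,d=cams.get_image(cam); cv2.imwrite(f'pics/{name}.png',cv2.cvtColor(p,cv2.COLOR_RGB2BGR)); np.save(f'pics/{name}_d.npy',d); return p,d
def world(cam,u,v,z=None,depth=None):
    c=cams.get_calibration(cam);K,R,t=map(np.array,(c['mtx'],c['R'],c['t'])); t=t.ravel()
    r=np.linalg.inv(K)@[u,v,1.]; o=-R.T@t; w=R.T@r
    s=depth if depth is not None else (z-o[2])/w[2]
    return o+s*w
def med(d,u,v,k=2):
    a=d[int(v)-k:int(v)+k+1,int(u)-k:int(u)+k+1]; a=a[a>0]; return float(np.median(a)) if a.size else None
E
python3 - <<'E'
from h import *
for cam in('top','side'):
    p,d=shot(cam,cam+'0'); c=cams.get_calibration(cam); print(cam,(-np.array(c['R']).T@np.array(c['t']).ravel()).round())
    for n in['offcut','tray','fence_handle','bolt_knob','bolt_tip','keeper_green_hole','keeper_red_hole','jig_pivot','caddy','fence','screw_pot','glue','paint','mug','level']:
        for b in boxes_of(cam,n)[:4]:
            u,v=b['centre'];m=med(d,u,v)
            print(n,round(b['score'],2),np.round([u,v]),world(cam,u,v,depth=m).round() if m else None)
print(get_obs()['t'],ctrl.tcp_to_grasp)
E
```

```text
top [ 295.  -13. 1280.]
offcut 0.86 [420. 360.] [ 251. -241.   60.]
offcut 0.72 [305. 222.] [556.  22.  60.]
offcut 0.67 [413. 155.] [ 737. -233.   32.]
tray 0.8 [478. 245.] [ 523. -393.    5.]
fence_handle 0.74 [338. 249.] [491. -54.  85.]
bolt_knob 0.45 [355. 225.] [548. -92.  83.]
bolt_tip 0.19 [ 86. 214.] [551. 504. 115.]
keeper_green_hole 0.69 [298. 187.] [641.  40.  58.]
keeper_red_hole 0.37 [380. 279.] [ 430. -152.   46.]
jig_pivot 0.75 [318. 242.] [520.  -8.  15.]
jig_pivot 0.66 [ 87. 214.] [553. 501. 114.]
caddy 0.6 [160. 256.] [473. 358.  30.]
caddy 0.48 [314. 240.] [523.   1.  16.]
fence 0.86 [339. 253.] [484. -57.  83.]
screw_pot 0.66 [302. 223.] [555.  30.  61.]
screw_pot 0.6 [154. 167.] [698. 399.   5.]
screw_pot 0.59 [161. 254.] [478. 357.  27.]
screw_pot 0.5 [250. 278.] [424. 142.  65.]
glue 0.81 [ 87. 216.] [549. 502. 111.]
glue 0.32 [303. 224.] [553.  26.  60.]
paint 0.7 [475. 179.] [ 658. -363.  100.]
mug 0.66 [156. 168.] [697. 394.   5.]
level 0.63 [328. 124.] [802. -26.  51.]
side [  62.  896. 1073.]
offcut 0.79 [304. 179.] [ 731. -230.   30.]
offcut 0.64 [462. 2
[... 332 characters left out ...]
keeper_green_hole 0.62 [279. 253.] [634.  62.  57.]
keeper_red_hole 0.87 [299. 226.] [640. -40.  55.]
jig_pivot 0.81 [335. 277.] [504.  35.  16.]
jig_pivot 0.7 [346. 148.] [ 662. -343.   82.]
caddy 0.96 [275. 391.] [467. 363.  29.]
fence 0.66 [274. 390.] [467. 364.  29.]
screw_pot 0.91 [342. 314.] [423. 161.  63.]
screw_pot 0.25 [348. 149.] [ 657. -343.   79.]
glue 0.9 [180. 424.] [547. 533. 106.]
glue 0.45 [240. 222.] [793. -13.  29.]
glue 0.16 [341. 223.] [548. -85.  66.]
paint 0.72 [348. 149.] [ 656. -343.   81.]
mug 0.63 [175. 348.] [712. 361.  11.]
mug 0.29 [346. 224.] [538. -91.  64.]
mug 0.2 [397. 229.] [ 428. -145.   47.]
level 0.77 [238. 222.] [792.  -3.  37.]
1.6 18.700000000000003
```

View pics/top0.png

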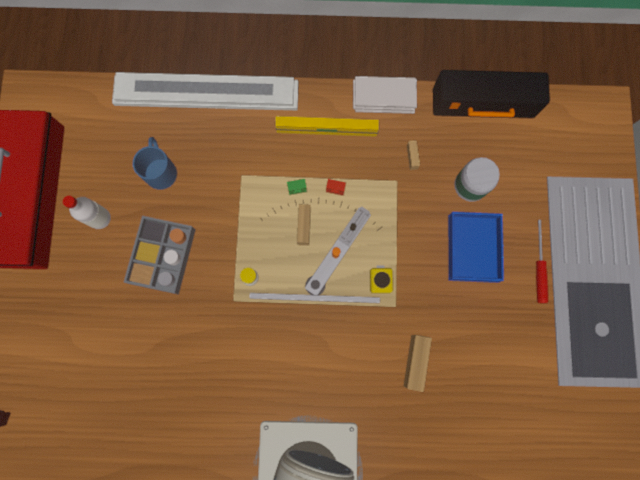

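```bash
python3 - <<'E'
import cv2
a=cv2.imread('pics/top0.png')[130:310,220:440]; cv2.imwrite('pics/c1.png',cv2.resize(a,None,fx=3.3,fy=3.3,interpolation=cv2.INTER_CUBIC))
E
```

```text
(no output)
```

View pics/c1.png

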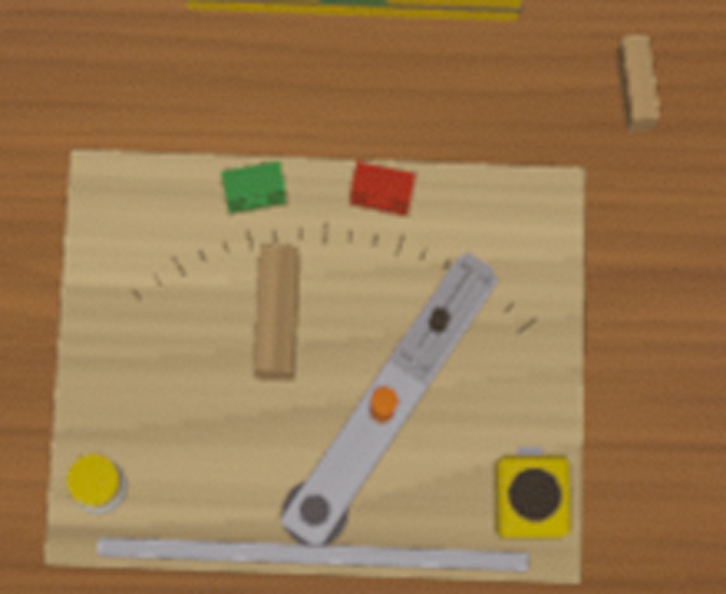

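The board's offcut is at top pixel (305,222). The look-alikes are the large offcut at (420,360) and the small one at (413,155), and both lie off the board. The crop shows the middle-sized one on the board between the fence and the green keeper (298,187), so I choose that one. The tray is at (477,246), the handle at (336,252) and the knob at (352,227).

```bash
cat >> h.py <<'E'
def cloud(cam,d):
    c=cams.get_calibration(cam);K,R,t=map(np.array,(c['mtx'],c['R'],c['t']));t=t.ravel()
    v,u=np.mgrid[:480,:640]; P=np.stack([u,v,np.ones_like(u)],-1)@np.linalg.inv(K).T*d[...,None]
    return (P-t)@R
def rect(W,m):
    x=W[m][:,:2].astype(np.float32); return len(x),cv2.minAreaRect(x),W[m].mean(0).round(1)
def near(W,x,y,r): return np.hypot(W[...,0]-x,W[...,1]-y)<r
def scene(p,d,cam='top'):
    W=cloud(cam,d); h=cv2.cvtColor(p,cv2.COLOR_RGB2HSV).astype(int); H,S,V=h[...,0],h[...,1],h[...,2]; z=W[...,2]
    J=near(W,530,-20,200)
    return W,{'offcut':J&near(W,556,22,70)&(z>53)&(z<66)&(H<25)&(S>50),
     'green':J&(H>45)&(H<80)&(S>120)&(z>52)&(z<66),'red':J&((H<4)|(H>175))&(S>150)&(z>52)&(z<66),
     'handle':J&(H>5)&(H<16)&(S>200)&(z>75),'knob':J&(V<90)&(z>74)&(z<90)&near(W,505,-55,170),
     'fence':J&(S<60)&(z>26)&(z<40)&(W[...,0]>425),'tray':near(W,525,-400,120)&(H>100)&(H<130)&(S>150)&(z>33)&(z<48)}
E
python3 - <<'E'
from h import *
for cam in('top','side'):
    p=cv2.cvtColor(cv2.imread(f'pics/{cam}0.png'),cv2.COLOR_BGR2RGB); W,m=scene(p,np.load(f'pics/{cam}0_d.npy'),cam)
    for k in m:
        if m[k].sum()>3: n,r,c=rect(W,m[k]); print(cam,k,n,[np.round(a,1) for a in r],c)
u,v=315,285
print('pivot',world('top',u,v,z=36), world('top',*np.array([220+316/3.3,130+511/3.3]),z=34))
E
```

```text
top offcut 460 [array([554. ,  25.3]), array([28. , 89.4]), np.float64(89.1)] [553.1  25.1  60.2]
top green 156 [array([646.4,  45.4]), array([22.2, 40. ]), np.float64(12.6)] [645.7  45.6  59.3]
top red 8 [array([646.8, -46.4]), array([33.9, 11. ]), np.float64(76.1)] [646.5 -52.1  59.8]
top handle 39 [array([486.2, -49.4]), array([12. , 15.9]), np.float64(65.1)] [486.  -49.3  85.3]
top knob 26 [array([545.1, -87.2]), array([11.2,  9.4]), np.float64(2.2)] [544.7 -87.   83.8]
top fence 914 [array([495.5,  -1.8]), array([150.5, 296.1]), np.float64(15.5)] [499.4 -57.5  33.4]
top tray 521 [array([ 514.1, -380.9]), array([119.4, 159.5]), np.float64(88.9)] [ 512.4 -372.7   38.8]
side offcut 420 [array([554. ,  24.5]), array([33.5, 92.6]), np.float64(89.7)] [554.   27.1  60.5]
side green 157 [array([647.2,  43.4]), array([23.9, 50.5]), np.float64(8.3)] [645.7  46.4  59.7]
side red 137 [array([648.4, -47.3]), array([46.4, 24.1]), np.float64(79.5)] [647.7 -45.4  59.4]
side handle 61 [array([486.7, -51.2]), array([16.2, 23.2]), np.float64(25.2)] [486.  -48.4  83.5]
side knob 37 [array([545.7, -87. ]), array([11.9, 14.1]), np.float64(26.5)] [544.6 -86.3  82. ]
side fence 695 [array([477. ,  -4.6]), array([110.7, 318. ]), np.float64(30.4)] [499.7 -51.4  33.8]
side tray 495 [array([ 514.6, -381.9]), array([131.6, 162.9]), np.float64(87.9)] [ 513.8 -377.4   38.7]
pivot [414.43835155  -4.24907914  36.        ] [415.02070325  -5.97492834  34.        ]
```

```bash
python3 - <<'E'
from h import *
from scipy.spatial.transform import Rotation as T
o=get_obs(); print(o['orientation'],T.from_rotvec(o['orientation']).as_matrix().round(3),o['width'],o['ee_pos'])
E
python3 -m creep '[0.2,-0.29,0.02,0, 0.2,-0.29,0.02,0, 0.2,-0.29,0.02,0, 0.2,-0.29,0.02,0, 0.2,-0.29,0.02,0, 0.2,-0.29,0.02,0, 0.2,-0.29,0.02,0, 0.2,-0.29,0.02,0, 0.2,-0.29,0.02,0, 0.2,-0.29,0.02,0]'
```

```text
[-3.72698951e-01 -3.11938966e+00 -3.38642011e-05] [[-0.972  0.236 -0.   ]
 [ 0.236  0.972  0.   ]
 [ 0.     0.    -1.   ]] 88.15744288264536 [147.19188722 607.40727795 193.4751435 ]
t: 2.43
ee_pos: [349.1, 314.7, 214.0]
orientation: [0.379, 3.118, -0.0]
ft_force: [-0.4, 0.8, 0.2]
width: 88.2
grasp_force: 0.0
```

```bash
python3 -m creep '[0.205,-0.29,-0.07,0.22, 0.205,-0.29,-0.07,0.22, 0.205,-0.29,-0.07,0.22, 0.205,-0.29,-0.07,0.22, 0.205,-0.29,-0.07,0.22, 0.205,-0.29,-0.07,0.22, 0.205,-0.29,-0.07,0.22, 0.205,-0.29,-0.07,0.22, 0.205,-0.29,-0.07,0.22, 0.205,-0.29,-0.07,0.22]' 0.8
python3 - <<'E'
from h import *
shot('side','s1')
a=cv2.imread('pics/s1.png')[120:380,200:500]; cv2.imwrite('pics/c2.png',cv2.resize(a,None,fx=2.2,fy=2.2))
E
```

```text
t: 3.27
ee_pos: [555.5, 23.6, 142.4]
orientation: [0.034, 3.14, -0.001]
ft_force: [0.1, 0.1, -0.0]
width: 70.9
grasp_force: 0.0
```

View pics/c2.png

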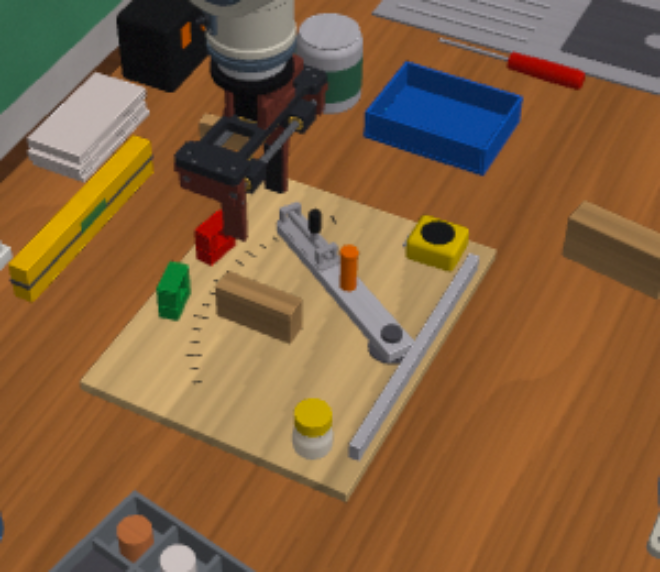

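The gripper hangs above the offcut (crop (258,305)) with its fingers to either side of it. Lower and grip.

```bash
python3 -m creep '[0,0.001,-0.04,0, 0,0.001,-0.07,0, 0,0.001,-0.095,0, 0,0.001,-0.114,0, 0,0.001,-0.114,0, 0,0.001,-0.114,0]' && python3 -m creep '[0,0,0,0, 0,0,0,0, 0,0,0,0, 0,0,0,0, 0,0,0,0, 0,0,0,0, 0,0,0,0, 0,0,0,0]' 0.1
```

```text
t: 3.82
ee_pos: [551.1, 29.7, 29.1]
orientation: [-0.026, -3.139, -0.0]
ft_force: [0.4, -0.1, 0.5]
width: 70.0
grasp_force: 0.0
t: 4.48
ee_pos: [552.4, 28.2, 29.8]
orientation: [0.028, 3.141, -0.0]
ft_force: [-1.0, -1.3, 3.4]
width: 26.7
grasp_force: 30.1
```

```bash
python3 -m creep '[0,0,0.04,0, 0,0,0.08,0, 0,0,0.12,0, 0,0,0.13,0, 0,-0.04,0.13,0, -0.005,-0.08,0.13,0, -0.01,-0.12,0.13,0, -0.015,-0.16,0.13,0, -0.02,-0.2,0.13,0, -0.025,-0.24,0.13,0]' && python3 -m creep '[-0.008,-0.04,0,0, -0.013,-0.08,0,0, -0.015,-0.12,0,0, -0.015,-0.15,0,0, -0.015,-0.17,0,0, -0.015,-0.17,0,0, -0.015,-0.17,0,0, -0.015,-0.17,-0.02,0]'
python3 - <<'E'
from h import *
shot('side','s2')
a=cv2.imread('pics/s2.png')[60:320,250:550]; cv2.imwrite('pics/c3.png',cv2.resize(a,None,fx=2.2,fy=2.2))
E
```

```text
t: 5.32
ee_pos: [526.3, -213.2, 158.9]
orientation: [-0.028, -3.141, -0.001]
ft_force: [0.5, -0.9, -1.0]
width: 26.8
grasp_force: 29.9
t: 5.98
ee_pos: [513.9, -382.4, 142.0]
orientation: [0.028, 3.137, -0.004]
ft_force: [0.3, -0.2, -1.2]
width: 26.5
grasp_force: 29.9
```

View pics/c3.png

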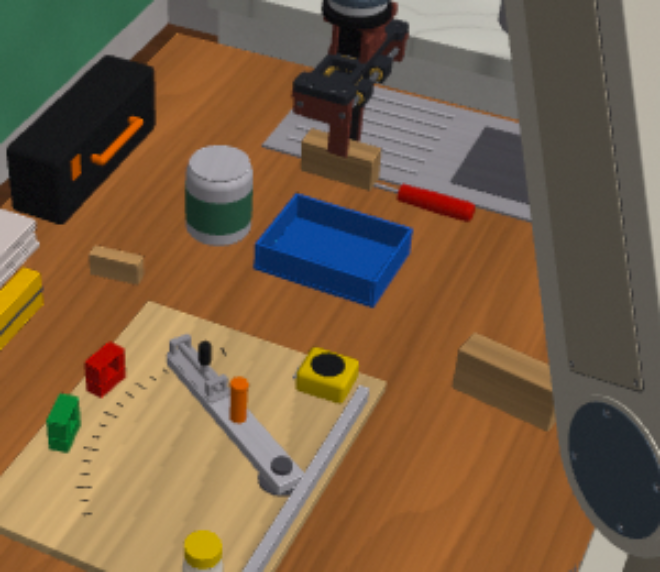

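The offcut is held over the tray (crop (340,160) above (335,245)). Lower and release.

```bash
python3 -m creep '[0,0,-0.03,0, 0,0,-0.06,0, 0,0,-0.085,0, 0,0,-0.105,0, 0,0,-0.117,0, 0,0,-0.117,0, 0,0,-0.117,0]' && python3 -m creep '[0,0,0,0, 0,0,0,0, 0,0,0,0, 0,0,0.02,0, 0,0,0.05,0, 0,0,0.09,0, 0,0,0.13,0, 0,0,0.13,0]' 0.55
python3 - <<'E'
from h import *
shot('side','s3')
a=cv2.imread('pics/s3.png')[90:290,280:500]; cv2.imwrite('pics/c4.png',cv2.resize(a,None,fx=2.2,fy=2.2))
E
```

```text
t: 6.62
ee_pos: [512.2, -380.7, 22.5]
orientation: [-0.027, -3.141, -0.001]
ft_force: [0.2, -0.0, -0.8]
width: 27.1
grasp_force: 29.8
t: 7.28
ee_pos: [516.4, -384.9, 161.8]
orientation: [0.028, 3.13, -0.013]
ft_force: [1.0, -0.7, 0.2]
width: 48.5
grasp_force: 0.0
```

View pics/c4.png

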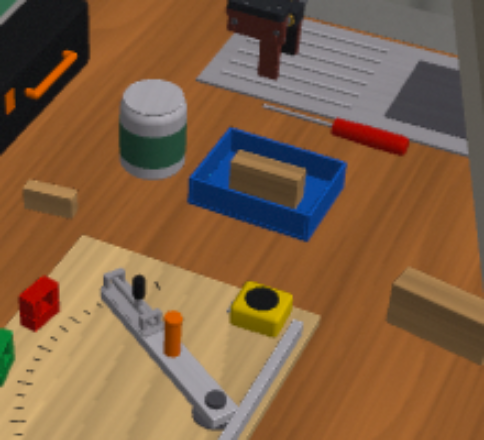

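The offcut lies in the tray (crop (268,178)) and is released. Next is the handle at about (486,-49), with the fence at -0.57 rad and the green keeper at about +0.21 rad.

```bash
python3 -m creep '[0,0,0,0, -0.005,0.04,0,-0.06, -0.01,0.08,0,-0.12, -0.013,0.12,0,-0.18, -0.016,0.16,0,-0.24, -0.02,0.2,0,-0.3, -0.022,0.24,0,-0.38, -0.024,0.28,0,-0.46, -0.026,0.32,0,-0.54, -0.026,0.333,0,-0.555]' && python3 -m creep '[0,0,0,0, 0,0,0,0, 0,0,0,0, 0,0,0,0]'
python3 - <<'E'
from h import *
o=get_obs(); print(o['ee_pos'],o['orientation'])
p,d=cams.get_image('side');W,m=scene(p,d,'side')
for k in('handle','knob'):
    if m[k].sum()>3: print(k,rect(W,m[k]))
E
```

```text
t: 8.17
ee_pos: [483.7, -44.5, 150.9]
orientation: [-0.889, -3.009, -0.0]
ft_force: [0.6, 0.2, 1.2]
width: 48.6
grasp_force: 0.0
t: 8.5
ee_pos: [486.0, -49.7, 152.0]
orientation: [-0.889, -3.012, 0.0]
ft_force: [0.1, 0.3, -0.2]
width: 48.0
grasp_force: 0.0
[486.001816   -49.70468268 152.00507713] [-8.88670777e-01 -3.01246177e+00  4.96081869e-04]
handle (56, ((486.1160888671875, -49.198890686035156), (16.76708984375, 22.026737213134766), 35.25505065917969), array([486. , -48.7,  84.1]))
knob (37, ((546.3110961914062, -88.316162109375), (11.880300521850586, 12.112720489501953), 26.92111587524414), array([545.2, -87. ,  81.6]))
```

```bash
python3 -m creep '[0,0,-0.03,0, 0,0,-0.06,0, 0,0,-0.085,0, 0,0,-0.1,0, 0,0,-0.1,0, 0,0,-0.1,0]' && python3 -m creep '[0,0,0,0, 0,0,0,0, 0,0,0,0, 0,0,0,0, 0,0,0,0, 0,0,0,0, 0,0,0,0]' 0.1
```

```text
t: 9.05
ee_pos: [485.7, -49.4, 51.9]
orientation: [-0.889, -3.011, 0.001]
ft_force: [-0.2, 0.4, 1.0]
width: 48.3
grasp_force: 0.0
t: 9.63
ee_pos: [486.7, -49.1, 53.2]
orientation: [0.886, 3.013, -0.001]
ft_force: [-1.4, -4.6, 6.1]
width: 17.3
grasp_force: 30.0
```

```bash
python3 -m creep '[0.0035,0.006,0,0.082, 0.0065,0.0121,0,0.162, 0.009,0.0185,0,0.242, 0.0109,0.025,0,0.322, 0.0123,0.0316,0,0.402, 0.0132,0.0384,0,0.482, 0.0135,0.0452,0,0.562, 0.0133,0.052,0,0.642, 0.0126,0.0587,0,0.722, 0.0117,0.0636,0,0.78]' && python3 -m creep '[0,0,0,0, 0,0,0,0, 0,0,0,0, 0,0,0,0, 0,0,0,0, 0,0,0,0]'
cat > f.py <<'E'
from h import *
import sys
A=[]
for cam in('side','top'):
    p,d=shot(cam,sys.argv[1]+cam);W,m=scene(p,d,cam)
    for k in('handle','knob','green'):
        if m[k].sum()>3:
            n,r,c=rect(W,m[k]); x=np.array(r[0])-[414.5,-4]; print(cam,k,n,c,np.round(r[0],1),'ang',round(float(np.arctan2(x[1],x[0])),3),'rad',round(float(np.hypot(*x)),1))
print(get_obs()['ee_pos'])
E
python3 f.py a
```

```text
t: 10.47
ee_pos: [496.0, 14.4, 53.1]
orientation: [0.333, -3.12, 0.002]
ft_force: [-8.7, -9.8, 14.5]
width: 17.3
grasp_force: 30.0
t: 10.97
ee_pos: [495.8, 15.0, 53.1]
orientation: [0.326, -3.121, -0.0]
ft_force: [-8.3, -0.8, 14.4]
width: 17.5
grasp_force: 30.0
side handle 4 [495.8  28.   79.6] [497.1  28.9] ang 0.379 rad 88.9
side knob 48 [543.7  35.4  83.8] [525.   36.6] ang 0.352 rad 117.7
side green 159 [646.   46.2  59.4] [647.1  45.2] ang 0.209 rad 237.8
top green 145 [646.3  44.6  59.7] [646.3  44.9] ang 0.208 rad 236.9
[495.86405641  15.01131137  53.08668573]
```

```bash
python3 -m creep '[0,0,0,0, 0,0,0,0, 0,0,0,0, 0,0,0.02,0, 0,0,0.05,0, 0,0,0.09,0, 0,0,0.13,0, -0.04,0,0.13,0, -0.08,0,0.13,0, -0.08,0,0.13,0]' 0.45
python3 f.py b
```

```text
t: 11.9
ee_pos: [410.0, 15.2, 181.4]
orientation: [0.324, -3.118, -0.001]
ft_force: [-0.9, 0.4, 0.1]
width: 39.3
grasp_force: 0.0
side handle 63 [496.6  18.1  84. ] [497.6  16.2] ang 0.238 rad 85.6
side knob 33 [563.6  36.1  82.2] [564.1  35.4] ang 0.257 rad 154.7
side green 159 [645.8  47.2  59.9] [646.9  45.1] ang 0.208 rad 237.6
top knob 29 [563.7  35.3  84.2] [564.4  35.7] ang 0.259 rad 155.0
top green 147 [646.   44.9  59.1] [646.6  45.2] ang 0.209 rad 237.3
[416.97233335  15.1281609  182.68292296]
```

```bash
python3 - <<'E'
import cv2
a=cv2.imread('pics/btop.png')[150:310,220:420]; b=cv2.imread('pics/bside.png')[190:350,220:420]; cv2.imwrite('pics/c5.png',cv2.resize(cv2.hconcat([a,b]),None,fx=2,fy=2,interpolation=cv2.INTER_CUBIC))
E
```

```text
(no output)
```

View pics/c5.png

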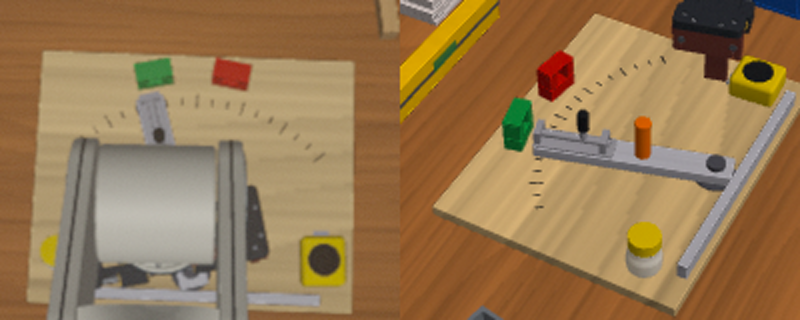

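The fence has overshot to about 0.255 rad against 0.209 for the keeper (its tip points left of the keeper in the left half, (155,100) against (153,72)). I'll regrip and bring it back about 4 mm at the handle.

```bash
python3 -m creep '[0.04,0,0,0, 0.079,0.001,0,0, 0.079,0.001,0,0, 0.079,0.001,-0.03,0, 0.079,0.001,-0.06,0, 0.079,0.001,-0.09,0, 0.079,0.001,-0.115,0, 0.079,0.001,-0.13,0, 0.079,0.001,-0.13,0]' && python3 -m creep '[0,0,0,0, 0,0,0,0, 0,0,0,0, 0,0,0,0, 0,0,0,0, 0,0,0,0]' 0.1 && python3 -m creep '[0.0005,-0.002,0,-0.02, 0.001,-0.004,0,-0.045, 0.001,-0.0045,0,-0.045, 0.001,-0.0045,0,-0.045, 0.001,-0.0045,0,-0.045, 0.001,-0.0045,0,-0.045]' && python3 -m creep '[0,0,0,0, 0,0,0,0, 0,0,0,0, 0,0,0.02,0, 0,0,0.05,0, 0,0,0.09,0, 0,0,0.13,0, -0.04,0,0.13,0, -0.08,0,0.13,0, -0.08,0,0.13,0]' 0.45
python3 f.py c
python3 - <<'E'
import cv2
a=cv2.imread('pics/ctop.png')[170:250,270:370]; b=cv2.imread('pics/cside.png')[210:290,250:350]; cv2.imwrite('pics/c6.png',cv2.resize(cv2.hconcat([a,b]),None,fx=4,fy=4,interpolation=cv2.INTER_CUBIC))
E
```

```text
t: 12.75
ee_pos: [495.7, 16.0, 49.0]
orientation: [0.324, -3.12, -0.001]
ft_force: [-0.6, 0.4, 0.0]
width: 39.3
grasp_force: 0.0
t: 13.25
ee_pos: [498.3, 15.8, 53.6]
orientation: [-0.325, 3.122, -0.001]
ft_force: [1.3, -1.1, 4.3]
width: 16.8
grasp_force: 30.0
t: 13.75
ee_pos: [499.2, 12.2, 53.5]
orientation: [-0.253, 3.129, 0.001]
ft_force: [0.9, 3.8, 5.6]
width: 17.5
grasp_force: 30.0
t: 14.58
ee_pos: [409.3, 11.5, 181.2]
orientation: [0.254, -3.124, -0.001]
ft_force: [-0.6, 0.3, -0.7]
width: 39.3
grasp_force: 0.0
side handle 60 [497.   15.2  84.5] [498.6  12.5] ang 0.194 rad 85.7
side knob 39 [565.5  30.   82.8] [565.5  29.4] ang 0.218 rad 154.7
side green 158 [645.7  46.2  59.6] [646.9  44.1] ang 0.204 rad 237.3
top knob 28 [564.9  29.2  84.1] [565.2  29.8] ang 0.221 rad 154.4
top green 144 [645.9  44.9  59.3] [646.2  44.9] ang 0.208 rad 236.8
[416.43911252  11.4519329  182.51885215]
```

View pics/c6.png

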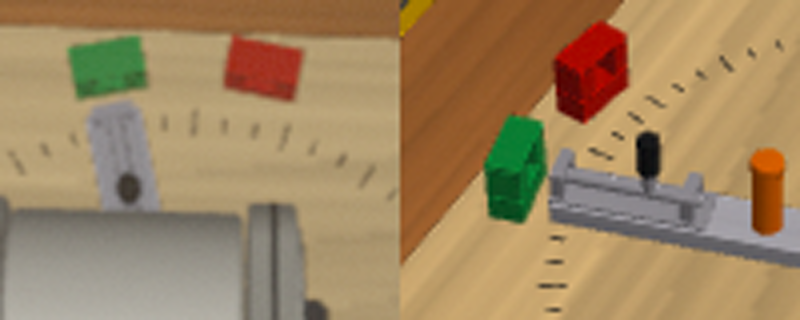

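The fence tip now faces the green keeper (left half (115,105) against (108,68)), with the bolt drawn back. A quick offline check of the fence's centreline follows.

```bash
python3 - <<'E'
from h import *
for cam in('top','side'):
    p=cv2.cvtColor(cv2.imread(f'pics/c{cam}.png'),cv2.COLOR_BGR2RGB);W=cloud(cam,np.load(f'pics/c{cam}_d.npy'))
    S=cv2.cvtColor(p,cv2.COLOR_RGB2HSV)[...,1]
    X=W[...,:2]-[415.2,-4]; a=.21; r=X@[np.cos(a),np.sin(a)]; s=X@[-np.sin(a),np.cos(a)]
    for lo,hi,zl,zh in((165,200,25,37),(195,212,45,58),(226,248,54,64)):
        m=(r>lo)&(r<hi)&(abs(s)<30)&(W[...,2]>zl)&(W[...,2]<zh)
        if hi<220:m&=S<70
        print(cam,lo,m.sum(),r[m].mean().round(),np.percentile(s[m],[2,50,98]).round(1))
E
```

```text
top 165 115 184.0 [-15.4   6.3  17.7]
top 195 49 205.0 [-10.3   1.7  12.8]
top 226 161 237.0 [-22.1  -0.5  20.2]
side 165 102 183.0 [-16.9  12.9  19.3]
side 195 47 206.0 [-12.7   1.2  13. ]
side 226 134 236.0 [-25.   -0.5  21.6]
```

```bash
python3 -m creep '[0,0,0,0, 0,0,0,0, 0.04,0.004,0,0.02, 0.08,0.009,0,0.05, 0.12,0.013,0,0.05, 0.12,0.013,0,0.05, 0.12,0.013,0,0.05, 0.12,0.013,0,0.05, 0.12,0.013,0,0.05]' 0 && python3 -m creep '[0,0,-0.03,0, 0,0,-0.06,0, 0,0,-0.09,0, 0,0,-0.11,0, 0,0,-0.12,0, 0,0,-0.12,0, 0,0,-0.12,0, 0,0,-0.12,0]'
python3 - <<'E'
from h import *
shot('side','s7'); print(get_obs()['ee_pos'])
a=cv2.imread('pics/s7.png')[180:310,240:400]; cv2.imwrite('pics/c7.png',cv2.resize(a,None,fx=4,fy=4))
E
```

```text
t: 15.43
ee_pos: [536.6, 24.4, 181.9]
orientation: [0.332, -3.122, -0.0]
ft_force: [-0.7, 0.4, 0.0]
width: 0.2
grasp_force: 0.0
t: 16.1
ee_pos: [538.8, 24.5, 63.9]
orientation: [-0.332, 3.122, -0.0]
ft_force: [1.0, 0.7, 0.0]
width: 0.5
grasp_force: 0.0
[538.97394181  24.50498805  64.06963739]
```

View pics/c7.png

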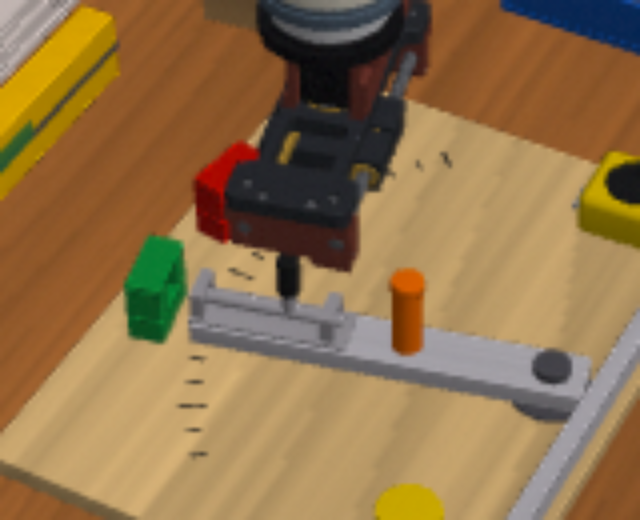

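```bash
python3 - <<'E'
from h import *
c=cams.get_calibration('side');K,R,t=[np.array(c[k]) for k in('mtx','R','t')]
def pr(X):
    q=K@(R@np.array(X,float)+t.ravel()); q=q[:2]/q[2]; return ((q-[240,180])*4).round()
print('tcp',pr([539,24.5,64]),'knobtop',pr([564.5,29.5,84]),'tip+13y',pr([536,37,64]))
W=cloud('side',np.load('pics/s7_d.npy'))
for u,v in((340,260),(300,245),(260,220),(290,200),(350,230),(330,190)): print((u,v),W[180+v//4,240+u//4].round())
print(pr([526,37,64]),pr([552,37,64]),pr([526,37,100]),pr([552,37,100]),pr([539,37,125]))
E
```

```text
tcp [333. 297.] knobtop [288. 263.] tip+13y [327. 312.]
(340, 260) [494.  98. 178.]
(300, 245) [516. 100. 181.]
(260, 220) [531. 114. 204.]
(290, 200) [519. 106. 216.]
(350, 230) [488.  99. 204.]
(330, 190) [504.  90. 217.]
[343. 318.] [302. 303.] [342. 273.] [301. 258.] [320. 233.]
```

```bash
python3 - <<'E'
from h import *
c=cams.get_calibration('side');K,R,t=[np.array(c[k]) for k in('mtx','R','t')]
def pr(X):
    q=K@(R@np.array(X,float)+t.ravel()); q=q[:2]/q[2]; return ((q-[240,180])*4).round()
print('c5 tip',pr([417,15,182])/4+[240,180],'vs seen 377,229', pr([539,24.5,182]))
old=cv2.imread('pics/s7.png').astype(int)
p,d=shot('side','s8'); print('diff',(abs(cv2.imread('pics/s8.png').astype(int)-old).max(-1)>40).sum(), get_obs()['ee_pos'])
a=cv2.imread('pics/s8.png')[180:310,240:400]; cv2.imwrite('pics/c8.png',cv2.resize(a,None,fx=4,fy=4))
E
```

```text
c5 tip [376.25 230.5 ] vs seen 377,229 [329. 142.]
diff 12 [538.97780337  24.51744602  64.02068286]
```

View pics/c8.png

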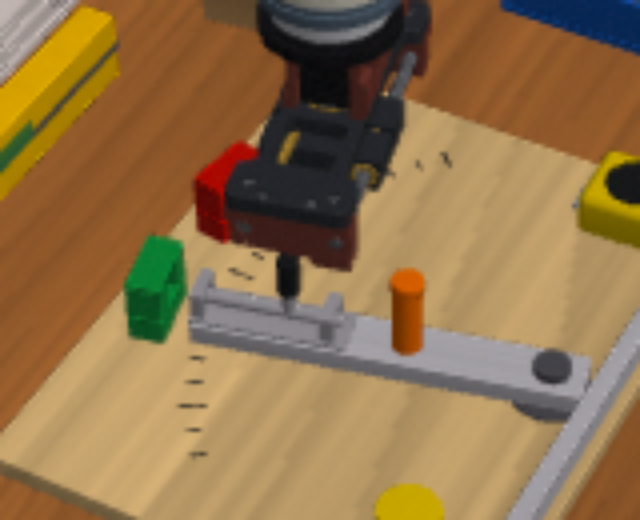

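```bash
python3 - <<'E'
from h import *
W=cloud('side',np.load('pics/s8_d.npy')); p=cv2.imread('pics/s8.png')
for v in range(260,325,8):
  print(v,[(tuple(int(a) for a in W[180+v//4,240+u//4]),tuple(int(a) for a in p[180+v//4,240+u//4])) for u in (300,316,332,348)])
o=get_obs();print(o['qpos'],o['width'],o['ft_force'])
p,d=shot('top','t8'); V=cloud('top',d); m=near(V,545,25,90); print(V[m][:,2].max(),)
E
```

```text
260 [((592, -33, 18), (104, 155, 188)), ((542, 37, 103), (24, 29, 60)), ((497, 99, 177), (24, 31, 63)), ((489, 97, 179), (38, 49, 82))]
268 [((592, -32, 12), (80, 118, 142)), ((582, -35, 13), (109, 163, 196)), ((572, -35, 18), (78, 114, 144)), ((526, 29, 97), (38, 55, 85))]
276 [((585, -19, 20), (86, 126, 150)), ((578, -28, 15), (109, 163, 197)), ((569, -30, 17), (105, 155, 187)), ((559, -33, 19), (105, 157, 190))]
284 [((583, -16, 17), (88, 130, 156)), ((573, -18, 19), (104, 156, 189)), ((568, -29, 12), (105, 156, 190)), ((559, -32, 13), (102, 154, 187))]
292 [((580, -11, 16), (110, 164, 197)), ((572, -15, 16), (102, 153, 185)), ((547, 10, 51), (138, 135, 141)), ((555, -24, 16), (101, 151, 182))]
300 [((577, -5, 15), (117, 157, 182)), ((568, -8, 17), (104, 155, 186)), ((541, 20, 55), (141, 135, 138)), ((552, -19, 14), (102, 153, 185))]
308 [((560, 25, 46), (146, 141, 144)), ((549, 25, 50), (139, 135, 138)), ((539, 24, 54), (138, 132, 136)), ((550, -14, 14), (114, 154, 181))]
316 [((557, 30, 45), (100, 96, 97)), ((547, 29, 48), (133, 129, 131)), ((537, 28, 52), (140, 135, 138)), ((537, 10, 35), (136, 130, 135))]
324 [((558, 28, 35), (138, 132, 137)), ((551, 22, 33), (122, 117, 121)), ((539, 26, 43), (102, 97, 101)), ((533, 17, 37), (139, 133, 136))]
[ 2.34064241e-02  4.87530553e-01  1.90190423e+00 -1.58597509e-05
  7.49435184e-01 -1.75959438e+00] 0.5820912011859278 [-0.11064897 -0.85954112  0.38239189]
568.159666792387
```

```bash
python3 - <<'E'
from h import *
c=cams.get_calibration('side');K,R,t=[np.array(c[k]) for k in('mtx','R','t')]
def pr(X):
    q=K@(R@np.array(X,float)+t.ravel()); return (q[:2]/q[2]).round()
print(pr([555,24,142]),pr([555,64,142]),pr([555,-16,142]))
# lowest reddish-brown finger points near TCP
for f,(x,y,z) in {'s1':(555,24,142),'s2':(514,-382,142),'s3':(516,-385,155),'aside':(496,15,53),'bside':(417,15,182),'s8':(539,24.5,64)}.items():
    W=cloud('side',np.load(f'pics/{f}_d.npy')); h=cv2.cvtColor(cv2.imread(f'pics/{f}.png'),cv2.COLOR_BGR2HSV); 
    m=near(W,x,y,60)&(W[...,2]>25)&(W[...,2]<z+120)&((h[...,0]<8)|(h[...,0]>172))&(h[...,1]>80)&(h[...,2]<150)
    P=W[m]; i=P[:,2].argsort()[:12]; print(f,z,len(P),P[i].mean(0).round() if len(P) else None,P[i[:3],2].round())
E
```

```text
[316. 227.] [308. 238.] [325. 216.]
s1 142 228 [554.  47. 177.] [175. 175. 177.]
s2 142 142 [ 510. -368.  176.] [173. 175. 175.]
s3 155 182 [ 513. -359.  196.] [193. 193. 195.]
aside 53 36 [492.  31.  88.] [84. 84. 84.]
bside 182 139 [405.  43. 216.] [212. 214. 215.]
s8 64 12 [540.  33.  99.] [87. 95. 97.]
```

The side view hides the pad tips, because the rendered fingers end about 33 mm above the TCP. The earlier grips show the pads do reach to the TCP. I'll push gently and watch the knob.

```bash
python3 -m creep '[0.0039,0.0008,0,0, 0.0078,0.0017,0,0, 0.0117,0.0025,0,0, 0.0156,0.0033,0,0, 0.0196,0.0042,0,0, 0.0235,0.005,0,0, 0.0274,0.0058,0,0, 0.0313,0.0067,0,0, 0.0313,0.0067,0,0, 0.0313,0.0067,0,0]'
python3 f.py d; python3 - <<'E'
import cv2
a=cv2.imread('pics/dside.png')[180:310,240:400]; cv2.imwrite('pics/c9.png',cv2.resize(a,None,fx=4,fy=4))
E
```

```text
t: 17.08
ee_pos: [569.3, 31.3, 62.4]
orientation: [0.333, -3.124, -0.0]
ft_force: [0.1, 0.7, 0.2]
width: 0.4
grasp_force: 0.0
side handle 63 [497.5  14.8  83.4] [498.1  13.3] ang 0.205 rad 85.4
side knob 28 [564.5  32.5  80.8] [565.5  32.3] ang 0.236 rad 155.3
side green 158 [645.9  46.7  59.6] [646.9  45.2] ang 0.209 rad 237.5
[568.91139826  31.18916185  62.36323128]
```

View pics/c9.png

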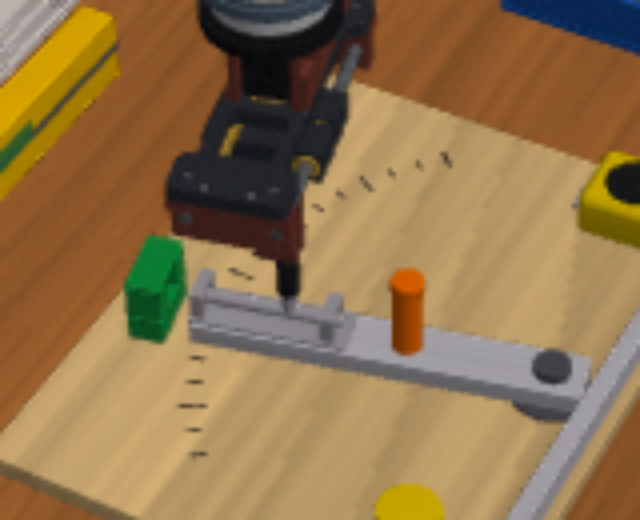

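```bash
python3 - <<'E'
from h import *
W=cloud('side',np.load('pics/s2_d.npy')); h=cv2.cvtColor(cv2.imread('pics/s2.png'),cv2.COLOR_BGR2HSV)
m=near(W,514,-382,75)&(W[...,2]>90)&(W[...,2]<200)&(h[...,0]>10)&(h[...,0]<25)&(h[...,1]>60)
P=W[m]; print(len(P),np.percentile(P[:,2],[1,5,50,95,99]).round(),np.percentile(P[:,0],[2,98]).round(),np.percentile(P[:,1],[2,98]).round())
V=cloud('side',np.load('pics/dside_d.npy')); h=cv2.cvtColor(cv2.imread('pics/dside.png'),cv2.COLOR_BGR2HSV)
m=near(V,569,31,45)&(V[...,2]>60)&(V[...,2]<130)
for P in V[m][V[m][:,2].argsort()][:25:2]: print(P.round())
E
```

```text
635 [129. 133. 159. 177. 179.] [471. 560.] [-395. -364.]
[564.  27.  61.]
[562.  31.  63.]
[571.  33.  64.]
[567.  31.  64.]
[568.  34.  66.]
[571.  33.  67.]
[564.  36.  67.]
[572.  31.  69.]
[565.  34.  71.]
[560.  33.  72.]
[570.  29.  74.]
[568.  32.  74.]
[562.  34.  76.]
```

The shut fingers passed over the knob without touching it. So the real tips sit more than 22 mm above the reported TCP, in line with the visible fingers. I'll back off, drop 24 mm (tips at z 60 to 71) and push again.

```bash
python3 -m creep '[-0.016,-0.0035,0,0, -0.033,-0.007,0,0, -0.033,-0.007,0,0, -0.033,-0.007,0,0, -0.033,-0.007,-0.012,0, -0.033,-0.007,-0.024,0, -0.033,-0.007,-0.024,0, -0.033,-0.007,-0.024,0]' && python3 -m creep '[0.0039,0.0008,0,0, 0.0078,0.0017,0,0, 0.0117,0.0025,0,0, 0.0156,0.0033,0,0, 0.0196,0.0042,0,0, 0.0235,0.005,0,0, 0.0235,0.005,0,0, 0.0235,0.005,0,0]'
python3 f.py e
```

```text
t: 17.85
ee_pos: [535.6, 24.3, 37.0]
orientation: [0.333, -3.122, -0.0]
ft_force: [0.8, 0.7, 0.8]
width: 0.4
grasp_force: 0.0
t: 18.52
ee_pos: [560.5, 29.3, 38.6]
orientation: [-0.333, 3.123, -0.0]
ft_force: [0.2, 0.4, -0.4]
width: 0.6
grasp_force: 0.0
side handle 61 [497.3  14.9  84.1] [498.3  13. ] ang 0.201 rad 85.5
side knob 8 [553.9  30.5  79.7] [555.1  32.8] ang 0.256 rad 145.3
side green 160 [645.8  46.8  59.7] [646.4  44.1] ang 0.205 rad 236.8
[560.06796862  29.22800131  38.52675688]
```

```bash
cat > g.py <<'E'
from h import *
import sys
def look(f):
    W=cloud('side',np.load(f'pics/{f}_d.npy')); h=cv2.cvtColor(cv2.imread(f'pics/{f}.png'),cv2.COLOR_BGR2HSV).astype(int)
    X=W[...,:2]-[415.2,-4]; a=.215; r=X@[np.cos(a),np.sin(a)]; s=X@[-np.sin(a),np.cos(a)]; z=W[...,2]
    k=(r>130)&(r<225)&(abs(s)<15)&(z>56)&(z<90)
    dk=k&(h[...,1]<90)&(h[...,2]<80); br=k&((h[...,0]<10)|(h[...,0]>170))&(h[...,1]>=90)
    for n,m in(('dark',dk),('brown',br)):
        if m.sum()>2: print(f,n,m.sum(),'r',np.percentile(r[m],[5,50,95]).round(),'s',s[m].mean().round(1),'z',np.percentile(z[m],[5,95]).round())
    b=(r>213)&(r<224)&(abs(s)<9)&(z>34)&(z<50); print('rod pts',b.sum())
for f in sys.argv[1:]: look(f)
E
python3 g.py cside dside eside
```

```text
cside dark 57 r [149. 154. 160.] s 2.6 z [62. 87.]
rod pts 0
dside dark 41 r [148. 153. 158.] s 3.8 z [59. 86.]
rod pts 1
eside dark 9 r [163. 166. 169.] s 4.2 z [59. 69.]
eside brown 13 r [137. 139. 162.] s 4.9 z [68. 85.]
rod pts 9
```

The knob has moved to r≈166, about 13 mm out, with the tool 17 mm behind it. About 31 mm more is needed.

```bash
python3 -m creep '[0.004,0.0008,0,0, 0.008,0.0016,0,0, 0.012,0.0024,0,0, 0.016,0.0031,0,0, 0.02,0.0039,0,0, 0.024,0.0046,0,0, 0.028,0.0054,0,0, 0.031,0.006,0,0, 0.0325,0.0062,0,0, 0.0325,0.0062,0,0]' && python3 -m creep '[0,0,0,0, 0,0,0,0]'
python3 f.py i; python3 g.py iside
```

```text
t: 19.45
ee_pos: [590.3, 35.2, 38.1]
orientation: [0.332, -3.119, 0.0]
ft_force: [-8.2, -0.3, 4.8]
width: 0.5
grasp_force: 4.1
t: 19.62
ee_pos: [590.3, 35.2, 38.1]
orientation: [0.332, -3.12, -0.0]
ft_force: [-6.9, -1.1, 3.1]
width: 0.4
grasp_force: 3.9
side handle 63 [497.2  15.2  83.7] [498.7  12.3] ang 0.191 rad 85.7
side knob 15 [580.5  38.7  80. ] [583.   41.6] ang 0.264 rad 174.6
side green 88 [644.   56.9  59.5] [645.3  53.1] ang 0.243 rad 237.7
[590.33180734  35.18222772  38.1161396 ]
iside dark 9 r [195. 198. 201.] s 3.1 z [58. 66.]
iside brown 21 r [168. 169. 194.] s 6.0 z [69. 87.]
rod pts 13
```

```bash
python3 -m creep '[0.0015,0.0003,0,0, 0.003,0.0006,0,0, 0.003,0.0006,0,0, 0.003,0.0006,0,0]' && python3 -m creep '[-0.015,-0.003,0,0, -0.03,-0.006,0,0, -0.03,-0.006,0.03,0, -0.03,-0.006,0.07,0, -0.03,-0.006,0.11,0, -0.07,-0.006,0.14,0, -0.11,-0.006,0.14,0, -0.15,-0.006,0.14,0, -0.18,-0.006,0.14,0, -0.18,-0.006,0.14,0]' && python3 -m creep '[0,0,0,0, 0,0,0,0]'
python3 f.py j; python3 g.py jside; python3 - <<'E'
from h import *
for cam in('top','side'):
    p=cv2.cvtColor(cv2.imread(f'pics/j{cam}.png'),cv2.COLOR_BGR2RGB);W=cloud(cam,np.load(f'pics/j{cam}_d.npy'))
    S=cv2.cvtColor(p,cv2.COLOR_RGB2HSV)[...,1]
    X=W[...,:2]-[415.2,-4]; a=.21; r=X@[np.cos(a),np.sin(a)]; s=X@[-np.sin(a),np.cos(a)]
    for lo,hi,zl,zh in((155,200,25,37),(200,214,45,58),(226,248,54,64),(250,256,30,50)):
        m=(r>lo)&(r<hi)&(abs(s)<30)&(W[...,2]>zl)&(W[...,2]<zh)
        if hi<220 or lo==250:m&=S<70
        if m.any(): print(cam,lo,m.sum(),r[m].mean().round(),np.percentile(s[m],[2,50,98]).round(1))
    q=(S>-1)&(abs(X[...,0]-514+415.2)<75)&(abs(W[...,1]+381)<55)&(W[...,2]>43)&(W[...,2]<60); print('offcut',rect(W,q))
E
```

```text
t: 20.05
ee_pos: [590.4, 35.2, 37.8]
orientation: [0.332, -3.114, 0.0]
ft_force: [-15.9, -3.7, 11.0]
width: 0.8
grasp_force: 8.2
t: 20.88
ee_pos: [409.4, 29.7, 178.2]
orientation: [0.333, -3.121, 0.0]
ft_force: [-0.2, -0.8, -0.7]
width: 0.1
grasp_force: 0.0
t: 21.05
ee_pos: [417.3, 29.9, 179.4]
orientation: [-0.332, 3.12, -0.001]
ft_force: [0.3, -0.4, 0.6]
width: 0.5
grasp_force: 0.0
side handle 63 [497.3  15.   83.7] [498.7  13.6] ang 0.206 rad 86.0
side knob 36 [606.5  39.9  83.1] [607.7  38.8] ang 0.218 rad 197.9
side green 153 [646.   46.3  59.9] [646.9  44.8] ang 0.207 rad 237.5
top knob 28 [606.   38.9  84.2] [606.8  39.1] ang 0.22 rad 197.1
top green 142 [646.6  45.1  59.2] [646.6  45.2] ang 0.209 rad 237.3
[417.30271869  29.99054846 178.90402415]
jside dark 55 r [191. 197. 203.] s 2.2 z [61. 88.]
rod pts 13
top 155 173 177.0 [-15.4   0.9  17.6]
top 200 19 208.0 [-10.5   2.7  13.1]
top 226 164 237.0 [-22.   -1.   20.4]
offcut (478, ((514.239013671875, -396.75079345703125), (142.34762573242188, 70.18157958984375), 5.818792819976807), array([ 513.2, -378.7,   49.9]))
side 155 140 176.0 [-16.3  12.4  18.8]
side 200 36 207.0 [-9.1  3.  13.4]
side 226 139 237.0 [-22.4   1.4  21.1]
offcut (161, ((485.27630615234375, -380.9611511230469), (68.60607147216797, 124.40950012207031), 12.542593955993652), array([ 491.1, -377.6,   50.3]))
```

```bash
python3 -c "
from workcell import ticket
print(ticket.close_job())"
```

```text
the job is handed in; nothing more can be done
None
```

The job is handed in, verdict not shown: the offcut is in the blue tray, the fence held about 2 mm off the green keeper's centre (7 mm allowed) with the bolt drawn back, the bolt is fully home at its end stop, and no contact with any bystander was noticed, though I didn't re-measure their positions.

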